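# Push a drilled blank out over the ledge for deburring

### The arm

A 7-joint arm with a two-finger parallel gripper is mounted at the origin on a cart in front of the work surface, level with it; the furniture and walls round the work are solid. World frame = base frame: x ahead of the robot, y to its left, z up, the work surface at z = 0. Lengths are in m, angles in rad, forces in N, time in s.
With the tool pointing down it reaches from about 0.35 to 0.9 m from the base axis. Payload 7.2 kg.
Tool frame: the origin (TCP) lies midway between the tips of the shut fingers; the grasp point (between the pads) lies 19 mm behind it; z points along the fingers, y is the direction in which the jaws open and shut (so a half turn about z gives the same grasp; the last joint's range is limited). The gripper opens to 85 mm and grips with 20 to 120 N. Pads are 22 mm wide; open, the fingers measure 114 mm over their backs; the gripper's body (76 mm by 85 mm) begins 54 mm behind the grasp point. The pads swing forward as they close: fully open they stand 13 mm farther back than shut.
Start: joints at [-1.22, 0.411, -0.013, 1.596, 0.006, 1.134, -0.082], TCP at [0.254, 0.571, 0.231] pointing down, gripper open.
Joint ranges: [-2.95, 2.95], [-0.29, 1.99], [-1.47, 1.44], [0.14, 2.54], [-1.03, 4.17], [0.13, 1.85], [-2.86, 2.86]. Speed limits (rad/s): [2.39, 2.39, 3.01, 3.01, 3.14, 3.14, 3.14].

### API

Orientations are given as a unit quaternion [x, y, z, w].
In Python, from bench import state, read_camera, close_job gives the robot as it stands.
- The arm moves only by the tool servo_tool, never from a script. Its argument "plan" is one flat list of numbers, 6 for each row, row after row: the shift along the tool's x, y, z in m, then the turn, a rotation vector about the tool's x, y, z in degrees. A call has 1 to 8 rows; each row is the pose to reach, as a shift and turn from the pose commanded when the call began, along the tool's axes at that moment; what a row does not reach only later rows make up. A row lasts 1/12 s, in which the tool goes at most 41.7 mm and 7.16 degrees, less where a joint would pass 70% of its speed; a pose out of reach is approached as far as the arm can. A call with a gripper value outside its range is refused whole. "claw" is the gripper command: -1 is fully open, 1 is shut, values between are in proportion, set as the call begins (left out, the last holds). The fingers move at their own pace and stop on an object; "grip_force" is the grip in N (left out, the last holds). Time passes only in rows, so rows that repeat a pose let the fingers close. It gives the time, the measured TCP pose, the force and the opening at its end, in the units of the state.
- state(): the state, without advancing time (a new reading comes with each control period).
- read_camera(name): name is "scene" or "top"; returns a dict with "image" (384x512x3 uint8, red, green, blue), "fx", "fy", "cx", "cy" (pixels), "xyz" and "rotation" of the camera in the world. Camera axes: x right, y down, z forward; pixel columns grow to the right and rows downward; lengths in m; the calibration is good to about 2 mm. A picture is of the moment at which its call begins. There is no depth.
- close_job(): hands the job in, once; it reports no verdict.
The state is a dict: "clock": time; "joint_positions": joint angles; "joint_vel": joint speeds; "tau": joint torques, N m; "tcp_pos": TCP position; "ee_rot": TCP orientation; "wrist_force": force on the tool from outside, world axes, zero at the start; "moment": the same for the moment, N m; "finger_gap": opening from 0.0 (shut) to 1.0 (fully open).
Only numpy, scipy, OpenCV 4.12 (cv2) and the standard library are available. Lean on these libraries where they do the work, as an engineer would, in place of code of your own. Each camera call takes 0.05 s, during which the arm holds its last target.

### The job

The drilled metal blank lies askew on the deburring ledge. With the fingertips, first push it square and flat against the fence along the far side of the ledge, then push it along the fence toward the ledge's free left end until both of its holes hang fully past that end, with at least two thirds of the blank's length still on the ledge and the blank still against the fence. Only push it: do not lift or tip it, and leave the oil stone, the screwdriver and the brake shoe alone.

Things in the scene. Friction and masses are not known exactly. Their poses are not given: they have to be found in the camera images.
- ledge: Fixed ledge: dark steel deck, 150 (x) x 260 (y) mm, 14 mm thick, on a grey base. Origin on the bench under the deck's centre; deck top at z = 50 mm, deck edges at x = -75, y = -130 and +130 mm. The free end to overhang is y = +130 mm (left, seen from the robot). Steel fence along the whole far side: near face x = +55 mm, top z = 64 mm (bolt heads to 68 mm). Yaw varies by 0.3 rad either way.
- ledge_end (a point): Point on the top edge of the deck's free (+y) end, 45 mm in front of the fence's face. Axes as the ledge's.
- fence_face (a point): Foot of the fence's near face, half-way along it, at deck height. Axes as the ledge's.
- blank: Loose flat aluminium blank, 90 (x) x 160 (y) x 6 mm, about 0.25 kg. Origin at the centre of its underside. Two 10 mm holes at x = -25 and +25, y = +60 mm; their rear rims are 25 mm from the leading (+y) end. Starts flat on the deck, its middle line 61 to 71 mm from the fence's face (16 to 26 mm of gap), up to 0.12 rad askew, leading end about 20 to 50 mm short of the free end.
- blank_lead (a point): Centre of the blank's leading (+y) end face, 80 mm from the blank's origin, half-way up its thickness. Axes as the blank's.
- blank_tail (a point): Centre of the blank's rear (-y) end face, 80 mm from the blank's origin, half-way up its thickness. Axes as the blank's.
- oil_stone_b: Bystander: dark oil stone, 25x51x13 mm, loose on the bench beyond the ledge's free end. Origin at the centre of its underside.
- driver_orange_b: Bystander: screwdriver with orange handle, 22x132x25 mm, loose on the bench behind the fence. Origin at the centre of its underside.
- brake_shoe_1_b: Bystander: curved used brake shoe, 70x156x32 mm, loose on the bench in front of and to the left of the ledge. Origin at the centre of its underside.

How it is judged:
On the way, in this order (a step that is already met when the one before it is completed fails the run):
1. the blank lies flat against the fence (gap at its middle under 4 mm, within 0.045 rad) (x of blank in the frame of ledge above 0.006 m and angle between the y axis of blank and the y axis of ledge, either way round below 0.045 rad), for 0.2 s.
2. both holes hang past the ledge's free end (y of blank_lead in the frame of ledge_end above 0.025 m), for 0.2 s.
At the end, for the whole second after the job is handed in: The blank lies flat and at rest on the deck, against the fence (gap at its middle under 4 mm, within 0.045 rad), its leading end 25 to 55 mm past the ledge's free end (all of step 1 and y of blank_lead in the frame of ledge_end between 0.025 and 0.055 m and angle between blank's own z axis and vertical below 0.04 rad and z of blank in the frame of ledge between 0.047 and 0.053 m and linear speed of blank below 0.01 m/s); the robot touches nothing.
It fails at once if the blank is lifted more than 8 mm off the deck (height (world z) of blank above 0.058 m).
It fails at once if the blank is tipped or falls off (angle between blank's own z axis and vertical above 0.15 rad or height (world z) of blank below 0.04 m).
It fails at once if the oil stone, the screwdriver or the brake shoe is moved by more than 20 mm (distance of any of oil_stone_b, driver_orange_b, brake_shoe_1_b from where it was at the start of the episode above 0.02 m).
It also fails if it takes over 69 s, if anything falls off the work surface, if the arm or the gripper's body presses on something with over 40 N, if the wrist force passes 120 N, or if a joint passes its speed limit or range.

## Working session

There is one attempt and no reset: what is moved stays moved. The work goes in short steps, Python scripts to look and compute and a tool call to move; the robot and the scene stay as the last step left them, time stands still between calls to the robot, and variables do not carry over. Pictures are saved under pics/ and viewed, and the job is handed in when it is done.

Besides the shell and the picture viewer there is one more tool, called after "Request:" by a JSON object that holds its "api" and its "payload". servo_tool: Moves the arm, as the interface text tells. Its arguments: {"type":"object","properties":{"plan":{"type":"array"},"claw":{"type":"number"},"grip_force":{"type":"number"}},"required":["plan"]}

```bash
mkdir -p pics; ls
python3 - <<'E'
from bench import state, read_camera
import cv2
s=state(); print(s)
for n in("scene","top"):
    c=read_camera(n); cv2.imwrite(f"pics/{n}0.png",c["image"][:,:,::-1]); print(n,{k:v for k,v in c.items() if k!="image"})
E
```

```text
pics
{'clock': 0.0, 'joint_positions': array([-1.22019914,  0.41189489, -0.01271216,  1.59706246,  0.00557188,
        1.1343241 , -0.08220532]), 'joint_vel': array([ 0.00056981, -0.00019984,  0.00010453, -0.00089217,  0.00129204,
       -0.00056251, -0.00017335]), 'tau': array([-8.53413185e-04, -6.00640869e+01,  6.81951754e-01, -2.99410808e+01,
        1.37401666e-02,  1.09128634e-02,  6.04934684e-06]), 'tcp_pos': array([0.25398552, 0.57050243, 0.23044866]), 'ee_rot': array([ 2.07867866e-01,  9.78156566e-01, -8.17104822e-04, -1.26445452e-04]), 'wrist_force': array([ 0.48763461,  0.4757025 , -0.36794884]), 'moment': array([-0.04665751,  0.01810149,  0.01072404]), 'finger_gap': 0.999594400803834}
scene {'fx': 350.6888580482392, 'fy': 350.6888580482392, 'cx': 257.49462289322923, 'cy': 193.24635363167536, 'xyz': array([ 0.07225767, -0.30271474,  0.61436679]), 'rotation': array([ 0.82024718, -0.39556751,  0.17252138, -0.37544277])}
top {'fx': 453.09943052528206, 'fy': 453.09943052528206, 'cx': 257.849785971868, 'cy': 195.05727675485116, 'xyz': array([0.38372295, 0.09211337, 1.03210714]), 'rotation': array([-0.69900831,  0.71007154, -0.05610079,  0.0635491 ])}
```

View pics/scene0.png

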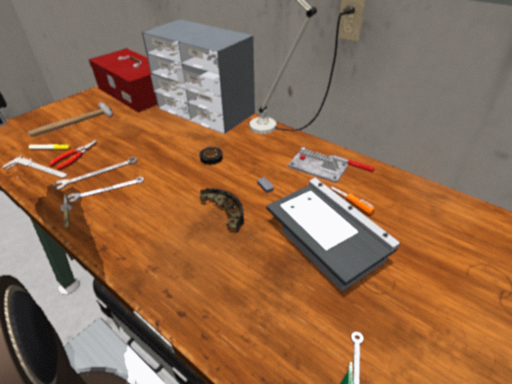

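View pics/top0.png

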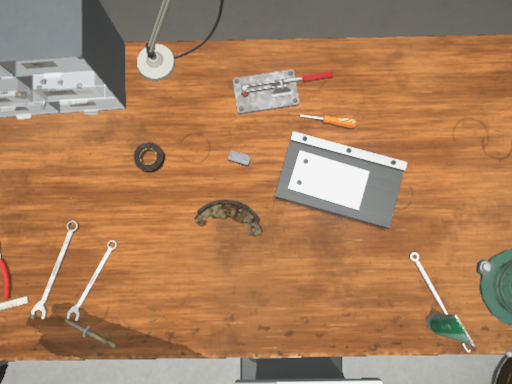

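The top view shows the blank (white) at about (328,180), the deck's free end at the left near (287,170), and the fence strip from (293,137) to (405,162). The stone is at (239,157), the driver at (330,120) and the brake shoe at (229,214). Next I'll measure these.

```bash
cat > h.py <<'E'
import numpy as np, cv2
from bench import state, read_camera
from scipy.spatial.transform import Rotation as R
def rays(c,px,z):
    px=np.atleast_2d(px).astype(float)
    d=np.c_[(px[:,0]-c["cx"])/c["fx"],(px[:,1]-c["cy"])/c["fy"],np.ones(len(px))]
    w=R.from_quat(c["rotation"]).apply(d); o=c["xyz"]
    return (o+w*((z-o[2])/w[:,2])[:,None])[:,:2]
def big(m):
    cs,_=cv2.findContours(m.astype(np.uint8),cv2.RETR_EXTERNAL,cv2.CHAIN_APPROX_NONE)
    return sorted(cs,key=cv2.contourArea)[::-1]
def white(c,roi):
    im=c["image"].astype(int); m=(im.min(2)>200); x0,y0,x1,y1=roi
    k=np.zeros_like(m);k[y0:y1,x0:x1]=1
    return m&k
def rect(p):
    r=cv2.minAreaRect((p*1000).astype(np.float32)); return np.round(r[0],1),np.round(r[1],1),r[2],np.round(cv2.boxPoints(r),1)
E
python3 - <<'E'
from h import *
c=read_camera("top"); im=c["image"]; a=im.astype(int)
cv2.imwrite("pics/z.png",cv2.resize(im[120:240,230:420][:,:,::-1],None,fx=4,fy=4,interpolation=cv2.INTER_NEAREST))
for p in [(345,181),(370,160),(320,143),(282,185),(385,190)]: print(p,im[p[1],p[0]])
m=white(c,(270,120,420,240))
for k in big(m)[:3]: print(cv2.contourArea(k),rect(rays(c,k[:,0],.056)),rect(rays(c,k[:,0],.064)))
sat=a.max(2)-a.min(2)
m=(sat<25);m[:120]=0;m[235:]=0;m[:,:262]=0;m[:,420:]=0
for k in big(m)[:2]: print(cv2.contourArea(k),rect(rays(c,k[:,0],.05)))
print(cv2.minAreaRect(big(m)[0]))
c=read_camera("scene")
cv2.imwrite("pics/zs.png",cv2.resize(c["image"][170:295,250:410][:,:,::-1],None,fx=4.5,fy=4.5,interpolation=cv2.INTER_NEAREST))
E
```

```text
(345, 181) [245 245 245]
(370, 160) [225 227 226]
(320, 143) [241 242 241]
(282, 185) [139 143 139]
(385, 190) [129 133 130]
2875.0 (array([583.2, -54. ]), array([160.5,  91.1]), 71.56025695800781, array([[ 514.6, -115.7],
       [ 601. , -144.5],
       [ 651.8,    7.7],
       [ 565.4,   36.6]], dtype=float32)) (array([581.6, -52.8]), array([159.2,  90.4]), 71.56029510498047, array([[ 513.5, -114. ],
       [ 599.3, -142.6],
       [ 649.6,    8.4],
       [ 563.9,   37. ]], dtype=float32))
872.5 (array([ 648.4, -100.5]), array([260.1,  19.9]), 73.20733642578125, array([[ 601.3, -222.1],
       [ 620.3, -227.8],
       [ 695.5,   21.2],
       [ 676.4,   26.9]], dtype=float32)) (array([646.2, -98.9]), array([258. ,  19.7]), 73.20733642578125, array([[ 599.5, -219.5],
       [ 618.4, -225.2],
       [ 692.9,   21.8],
       [ 674. ,   27.5]], dtype=float32))
7905.5 (array([584.9, -82. ]), array([261.7, 156. ]), 73.21717071533203, array([[ 472.4, -184.8],
       [ 621.8, -229.8],
       [ 697.4,   20.8],
       [ 548. ,   65.8]], dtype=float32))
((340.6307373046875, 179.3538360595703), (118.7536392211914, 68.93675994873047), 15.255120277404785)
```

View pics/z.png

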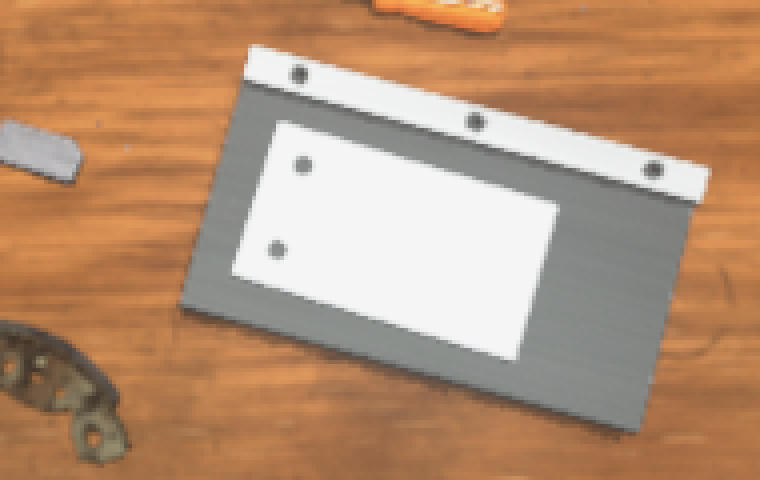

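View pics/zs.png

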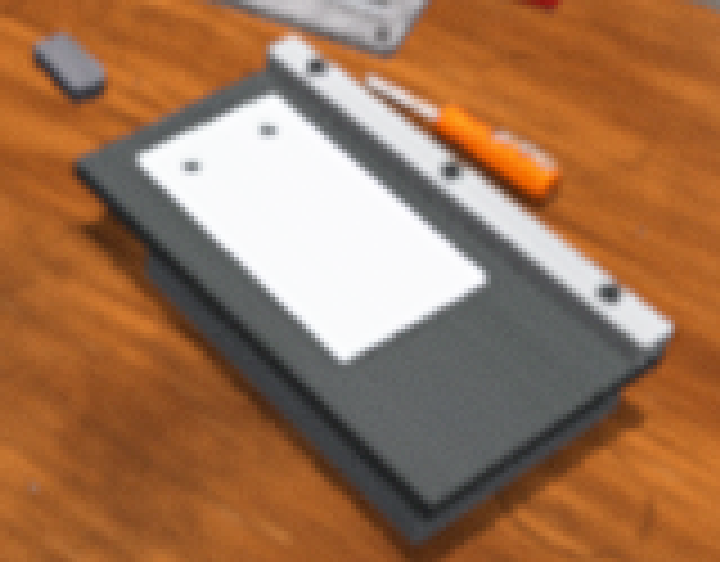

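```bash
cat >> h.py <<'E'
LY=np.deg2rad(73.21); YH=np.array([np.cos(LY),np.sin(LY)]); XH=np.array([YH[1],-YH[0]]); LO=np.array([584.0,-80.1])/1000
def toL(p): d=np.asarray(p)[...,:2]-LO; return np.stack([d@XH,d@YH],-1)
def goto(lx,ly,z,toolx_ang=None):
    """tool-frame delta (mm, deg about z) to ledge point; toolx yaw relative to ledge +x, deg"""
    s=state(); q=R.from_quat(s["ee_rot"]); t=LO+lx*XH+ly*YH
    d=q.inv().apply(np.r_[t,z]-s["tcp_pos"]); 
    print("delta tool mm",np.round(d*1000,1),"ledge now",np.round(toL(s["tcp_pos"])*1000,1),"z",round(s["tcp_pos"][2]*1000,1),"F",np.round(s["wrist_force"],1))
    x=q.as_matrix()[:,0]; a=np.rad2deg(np.arctan2(x[:2]@YH,x[:2]@XH)); 
    if toolx_ang is not None:
        T=R.from_matrix(np.c_[np.r_[XH*np.cos(np.deg2rad(toolx_ang))+YH*np.sin(np.deg2rad(toolx_ang)),0],np.zeros(3),np.zeros(3)]) if 0 else None
        ta=np.deg2rad(toolx_ang); xx=np.r_[XH*np.cos(ta)+YH*np.sin(ta),0]; zz=np.array([0,0,-1.]); M=np.c_[xx,np.cross(zz,xx),zz]
        print("rotvec deg",np.round((q.inv()*R.from_matrix(M)).as_rotvec(degrees=True),2))
    print("toolx yaw in ledge",round(a,2))
def look(name):
    c=read_camera("top"); k=[k for k in big(white(c,(230,110,420,240))) if cv2.contourArea(k)>300]
    cv2.imwrite(f"pics/{name}.png",cv2.resize(c["image"][110:250,210:420][:,:,::-1],None,fx=3.5,fy=3.5,interpolation=cv2.INTER_NEAREST))
    for q in k:
        r=rect(rays(c,q[:,0],.056)); print("area",cv2.contourArea(q),"centre ledge",np.round(toL(r[0]/1000)*1000,1),"size",r[1],"ang",round(r[2]-73.21,2))
        print(" corners",np.round(toL(r[3]/1000)*1000,1).tolist())
E
python3 - <<'E'
from h import *
look("a"); goto(-.095,.025,.15,180)
E
```

```text
area 2876.0 centre ledge [-8.2 24.6] size [161.   91.1] ang -1.61
 corners [[-56.1, -54.6], [35.0, -57.2], [39.5, 103.7], [-51.5, 106.3]]
area 872.5 centre ledge [67.5 -0.9] size [260.1  19.9] ang -0.0
 corners [[57.6, -130.9], [77.4, -130.9], [77.5, 129.2], [57.6, 129.1]]
delta tool mm [-468.7 -447.5   81.2] ledge now [-503.8  527.8] z 230.9 F [ 0.3 -0.3 -0.4]
rotvec deg [-0.04  0.   -7.21]
toolx yaw in ledge 172.79
```

Request:
{"api": "servo_tool", "payload": {"plan": [-0.2315,-0.221,0,0,0,-7.2,-0.2315,-0.221,0,0,0,-7.2,-0.2315,-0.221,0,0,0,-7.2,-0.2315,-0.221,0,0,0,-7.2,-0.2315,-0.221,0,0,0,-7.2,-0.2315,-0.221,0,0,0,-7.2,-0.2315,-0.221,0,0,0,-7.2,-0.2315,-0.221,0,0,0,-7.2], "claw": -1, "grip_force": 20}}

```text
clock: 0.92
tcp_pos: [0.3769, 0.271, 0.2315]
ee_rot: [0.148, 0.989, -0.0, 0.0]
wrist_force: [-0.2, 0.1, 0.3]
finger_gap: 0.997
```

```bash
python3 -c "
from h import *
goto(-.095,.025,.15,180)"
```

```text
delta tool mm [-205.4 -250.6   81.7] ledge now [-299.6  276.3] z 231.5 F [-0.2  0.1  0.3]
rotvec deg [-0.02  0.03 -0.17]
toolx yaw in ledge 179.83
```

Request:
{"api": "servo_tool", "payload": {"plan": [-0.205,-0.25,0,0,0,-0.2,-0.205,-0.25,0,0,0,-0.2,-0.205,-0.25,0,0,0,-0.2,-0.205,-0.25,0,0,0,-0.2,-0.205,-0.25,0,0,0,-0.2,-0.205,-0.25,0,0,0,-0.2,-0.205,-0.25,0,0,0,-0.2,-0.205,-0.25,0,0,0,-0.2]}}

```text
clock: 1.58
tcp_pos: [0.5005, -0.0273, 0.2317]
ee_rot: [0.145, 0.989, -0.0, 0.001]
wrist_force: [0.5, 1.1, 0.4]
finger_gap: 0.999
```

Request:
{"api": "servo_tool", "payload": {"plan": [0,0,0.02,0,0,0,0,0,0.04,0,0,0,0,0,0.06,0,0,0,0,0,0.08,0,0,0,0,0,0.08,0,0,0,0,0,0.08,0,0,0]}}

```text
clock: 2.08
tcp_pos: [0.4992, -0.0237, 0.1509]
ee_rot: [0.144, 0.99, -0.0, -0.001]
wrist_force: [1.6, -0.5, 0.4]
finger_gap: 1.001
```

```bash
python3 -c "
from h import *
goto(-.08,.025,.046,180); look('b')
c=read_camera('scene');cv2.imwrite('pics/bs.png',cv2.resize(c['image'][120:295,220:430][:,:,::-1],None,fx=3.4,fy=3.4))"
```

```text
delta tool mm [-17.7  -4.5 104.9] ledge now [-97.5  29.5] z 150.9 F [ 1.6 -0.5  0.4]
rotvec deg [-0.06 -0.11  0.19]
toolx yaw in ledge -179.81
area 642.0 centre ledge [-6.3 80.5] size [50.6 91. ] ang -1.06
 corners [[-52.3, 56.0], [38.8, 54.3], [39.7, 104.9], [-51.4, 106.6]]
```

View pics/bs.png

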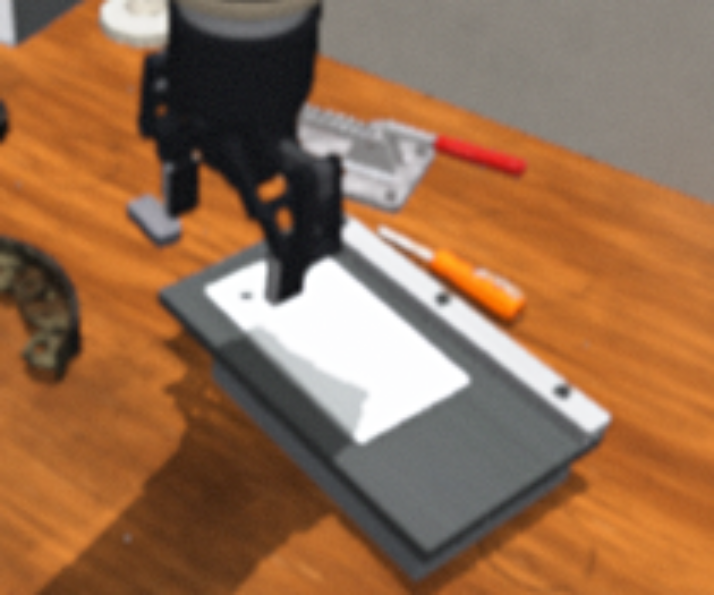

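Request:
{"api": "servo_tool", "payload": {"plan": [-0.022,-0.005,0.02,0,0,0,-0.022,-0.005,0.05,0,0,0,-0.022,-0.005,0.075,0,0,0,-0.022,-0.005,0.09,0,0,0,-0.022,-0.005,0.095,0,0,0,-0.022,-0.005,0.095,0,0,0,-0.022,-0.005,0.095,0,0,0]}}

```text
clock: 2.77
tcp_pos: [0.5204, -0.0347, 0.0576]
ee_rot: [0.144, 0.99, 0.0, 0.001]
wrist_force: [0.8, 0.3, 0.7]
finger_gap: 1.003
```

```bash
python3 -c "
from h import *
goto(-.075,.025,.041,180); look('c')
c=read_camera('scene');cv2.imwrite('pics/cs.png',cv2.resize(c['image'][150:295,240:410][:,:,::-1],None,fx=4,fy=4))"
```

```text
delta tool mm [ 1.1 -0.1 16.6] ledge now [-74.   25.1] z 57.6 F [0.8 0.3 0.7]
rotvec deg [0.04 0.09 0.19]
toolx yaw in ledge -179.81
area 612.0 centre ledge [-6.2 81.1] size [49.4 90.8] ang -1.06
 corners [[-51.9, 57.2], [38.8, 55.6], [39.7, 104.9], [-51.1, 106.6]]
```

View pics/cs.png

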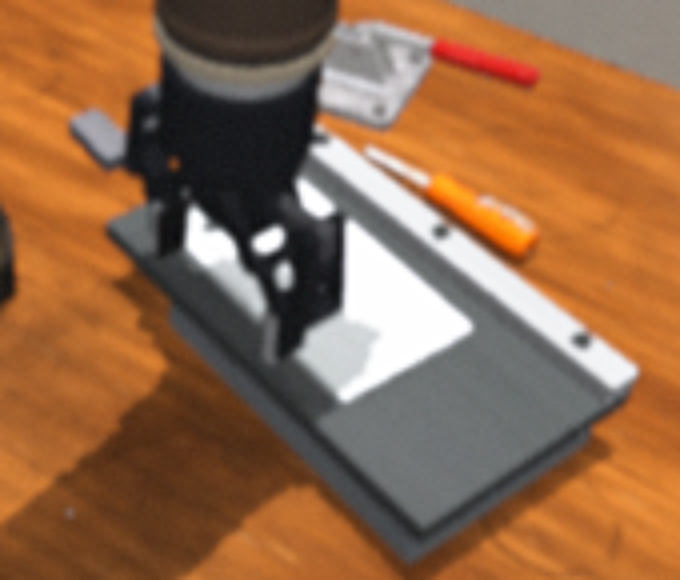

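The fingers are above the deck strip in front of the blank, with the right tip at about (280,350) in the crop. I'm lowering to just above the deck.

Request:
{"api": "servo_tool", "payload": {"plan": [0,0,0.006,0,0,0,0,0,0.011,0,0,0,0,0,0.014,0,0,0,0,0,0.016,0,0,0,0,0,0.016,0,0,0,0,0,0.016,0,0,0]}}

```text
clock: 3.37
tcp_pos: [0.5193, -0.0347, 0.0401]
ee_rot: [0.144, 0.99, -0.0, -0.0]
wrist_force: [0.2, 0.9, 0.9]
finger_gap: 1.001
```

Request:
{"api": "servo_tool", "payload": {"plan": [0,0,0.001,0,0,0,0,0,0.001,0,0,0,0,0,0.001,0,0,0]}}

```text
clock: 3.62
tcp_pos: [0.5195, -0.0347, 0.0393]
ee_rot: [0.144, 0.99, 0.0, 0.0]
wrist_force: [-0.4, 0.1, -0.3]
finger_gap: 0.998
```

Request:
{"api": "servo_tool", "payload": {"plan": [-0.004,0,0,0,0,0,-0.008,0,0,0,0,0,-0.011,0,0,0,0,0,-0.014,0,0,0,0,0,-0.016,0,0,0,0,0,-0.018,0,0,0,0,0,-0.02,0,0,0,0,0,-0.02,0,0,0,0,0]}}

```text
clock: 4.28
tcp_pos: [0.5391, -0.0405, 0.0393]
ee_rot: [0.144, 0.99, -0.0, 0.0]
wrist_force: [-1.9, 0.0, 0.6]
finger_gap: 0.997
```

```bash
python3 -c "
from h import *
goto(-.046,.025,.039,180); look('d')
c=read_camera('scene');cv2.imwrite('pics/ds.png',cv2.resize(c['image'][150:295,240:410][:,:,::-1],None,fx=4,fy=4))"
```

```text
delta tool mm [-8.5  0.1  0.3] ledge now [-54.5  24.9] z 39.3 F [-1.9  0.   0.6]
rotvec deg [0.   0.02 0.19]
toolx yaw in ledge -179.81
area 601.0 centre ledge [ 2.5 82. ] size [50.  91.7] ang 0.36
 corners [[-43.1, 56.7], [48.5, 57.3], [48.3, 107.3], [-43.5, 106.7]]
```

View pics/ds.png

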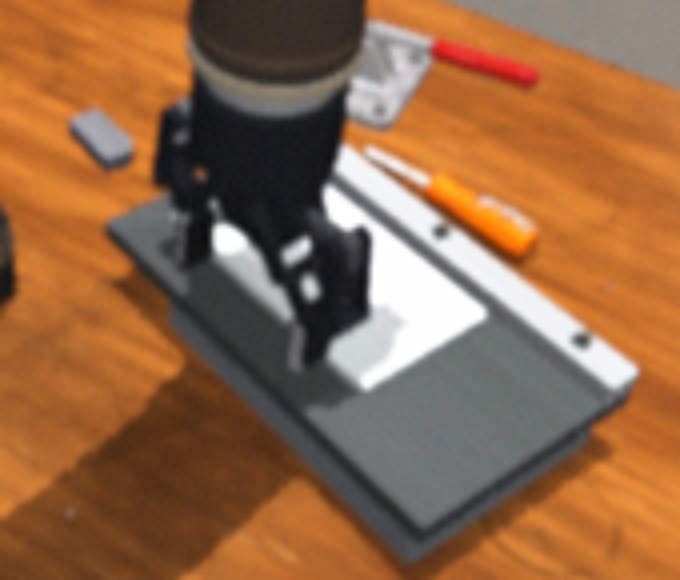

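The blank is moving squarely (x 2.5 mm, 0.4° off), with about 7 mm of gap left.

Request:
{"api": "servo_tool", "payload": {"plan": [-0.002,0,0,0,0,0,-0.004,0,0,0,0,0,-0.006,0,0,0,0,0,-0.007,0,0,0,0,0,-0.007,0,0,0,0,0]}}

```text
clock: 4.8
tcp_pos: [0.5458, -0.0425, 0.0393]
ee_rot: [0.144, 0.99, -0.0, 0.0]
wrist_force: [0.1, -0.1, 0.7]
finger_gap: 1.0
```

Request:
{"api": "servo_tool", "payload": {"plan": [-0.0005,0,0,0,0,0,-0.001,0,0,0,0,0,-0.001,0,0,0,0,0]}}

```text
clock: 5.05
tcp_pos: [0.5462, -0.0427, 0.0392]
ee_rot: [0.144, 0.99, 0.0, -0.0]
wrist_force: [-1.3, 0.7, 1.3]
finger_gap: 0.999
```

Request:
{"api": "servo_tool", "payload": {"plan": [-0.0005,0,0,0,0,0,-0.001,0,0,0,0,0,-0.001,0,0,0,0,0]}}

```text
clock: 5.3
tcp_pos: [0.5464, -0.0427, 0.0392]
ee_rot: [0.144, 0.99, 0.0, -0.001]
wrist_force: [-4.5, 1.8, 3.2]
finger_gap: 0.996
```

```bash
python3 -c "
from h import *
goto(-.046,.025,.039,180); look('e')"
```

```text
delta tool mm [-0.9  0.   0.2] ledge now [-46.9  25. ] z 39.2 F [-4.5  1.8  3.2]
rotvec deg [ 0.   -0.11  0.2 ]
toolx yaw in ledge -179.8
area 828.5 centre ledge [27.9 89.4] size [ 60.3 114.3] ang 13.93
 corners [[-20.3, 46.3], [90.6, 73.8], [76.1, 132.3], [-34.9, 104.8]]
```

View pics/e.png

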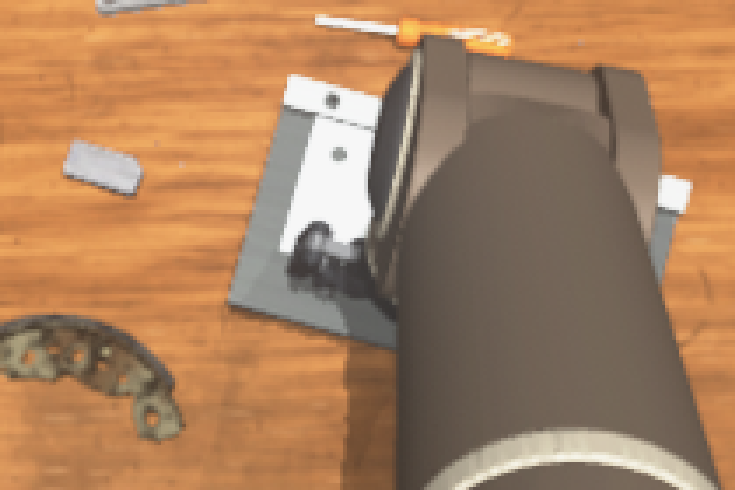

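The force is building and the blank now merges with the fence in the image, so it is seated. I'm backing off and rising.

Request:
{"api": "servo_tool", "payload": {"plan": [0.005,0,0,0,0,0,0.012,0,0,0,0,0,0.02,0,-0.01,0,0,0,0.025,0,-0.04,0,0,0,0.025,0,-0.08,0,0,0,0.025,0,-0.12,0,0,0,0.025,0,-0.12,0,0,0]}}

```text
clock: 5.93
tcp_pos: [0.5272, -0.0364, 0.1664]
ee_rot: [0.145, 0.989, 0.001, 0.006]
wrist_force: [1.8, -0.5, -0.7]
finger_gap: 1.002
```

Request:
{"api": "servo_tool", "payload": {"plan": [0.04,-0.03,0,0,0,7,0.08,-0.06,0,0,0,14,0.1,-0.09,0,0,0,21,0.1,-0.12,0,0,0,28,0.1,-0.15,0,0,0,35,0.1,-0.18,0,0,0,42,0.1,-0.19,0,0,0,49,0.1,-0.19,0,0,0,54], "claw": 0}}

```text
clock: 6.6
tcp_pos: [0.3722, -0.1921, 0.1596]
ee_rot: [0.582, 0.813, 0.0, 0.001]
wrist_force: [0.6, 0.1, 0.1]
finger_gap: 0.5
```

```bash
python3 -c "
from h import *
look('f');print(state()['finger_gap'],state()['joint_positions']);goto(.01,-.09,.14,-90);goto(.01,-.09,.14,90)"
```

```text
area 3876.5 centre ledge [20.9 -0.9] size [260.1 113.1] ang -0.0
 corners [[-35.6, -131.0], [77.4, -131.0], [77.5, 129.2], [-35.6, 129.2]]
0.5008831649085611 [-0.21604845  0.15301102  0.64268227  2.1858797  -0.12396622  0.83502058
  0.82872059]
delta tool mm [-41.6 191.6  19.8] ledge now [-170.3 -167.1] z 159.5 F [ 0.2 -0.5 -0.1]
rotvec deg [-3.0000e-02  1.3000e-01 -1.4462e+02]
toolx yaw in ledge 125.38
delta tool mm [-41.6 191.6  19.8] ledge now [-170.3 -167.1] z 159.5 F [ 0.2 -0.5 -0.1]
rotvec deg [1.000e-01 3.000e-02 3.538e+01]
toolx yaw in ledge 125.38
```

View pics/f.png

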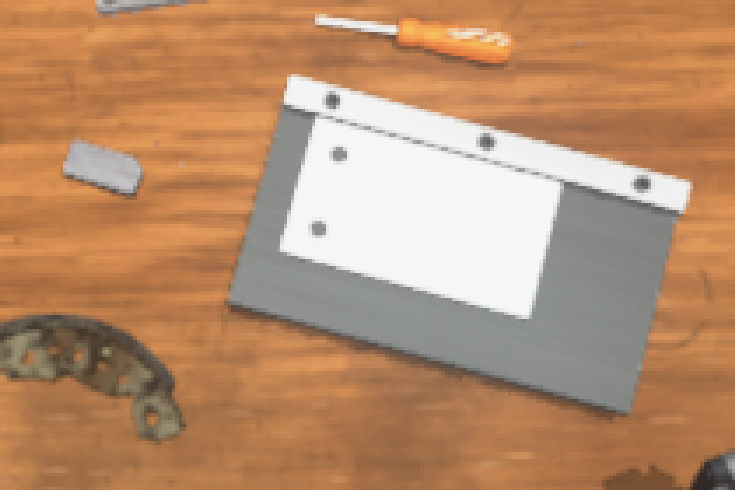

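The blank now lies flush along the fence: a thin dark line runs from (315,112) to (565,182) and its near edge is at x = -35.6 mm. Next I'm going behind the tail.

Request:
{"api": "servo_tool", "payload": {"plan": [-0.006,0.03,0,0,0,7,-0.012,0.06,0,0,0,14,-0.02,0.09,0,0,0,21,-0.027,0.12,0,0,0,28,-0.035,0.16,0,0,0,35,-0.042,0.192,0,0,0,35.4,-0.042,0.192,0,0,0,35.4,-0.042,0.192,0,0,0,35.4]}}

```text
clock: 7.32
tcp_pos: [0.5695, -0.164, 0.1583]
ee_rot: [0.797, 0.604, -0.001, 0.0]
wrist_force: [-0.7, -0.3, -0.7]
finger_gap: 0.501
```

```bash
python3 -c "
from h import *
goto(.008,-.085,.06,90)"
```

```text
delta tool mm [-0.4 -2.3 98.3] ledge now [ 10.4 -84.5] z 158.3 F [-0.7 -0.3 -0.7]
rotvec deg [-0.02  0.06  1.09]
toolx yaw in ledge 91.09
```

Request:
{"api": "servo_tool", "payload": {"plan": [-0.002,-0.003,0.03,0,0,1.1,-0.002,-0.003,0.06,0,0,1.1,-0.002,-0.003,0.08,0,0,1.1,-0.002,-0.003,0.094,0,0,1.1,-0.002,-0.003,0.1,0,0,1.1,-0.002,-0.003,0.1,0,0,1.1,-0.002,-0.003,0.1,0,0,1.1]}}

```text
clock: 7.9
tcp_pos: [0.5646, -0.1666, 0.06]
ee_rot: [0.804, 0.594, 0.0, 0.0]
wrist_force: [0.3, -0.0, 0.2]
finger_gap: 0.498
```

```bash
python3 -c "
from h import *
goto(.008,-.085,.05,90); look('g')
c=read_camera('scene');cv2.imwrite('pics/gs.png',cv2.resize(c['image'][150:295,240:410][:,:,::-1],None,fx=4,fy=4))"
```

```text
delta tool mm [ 3.5  1.6 10. ] ledge now [  6.4 -88.5] z 60.0 F [ 0.3 -0.   0.2]
rotvec deg [ 0.03 -0.   -0.3 ]
toolx yaw in ledge 89.7
area 3670.0 centre ledge [20.6 25.8] size [208.  113.6] ang 0.01
 corners [[-36.2, -78.2], [77.5, -78.2], [77.4, 129.8], [-36.1, 129.8]]
```

View pics/gs.png

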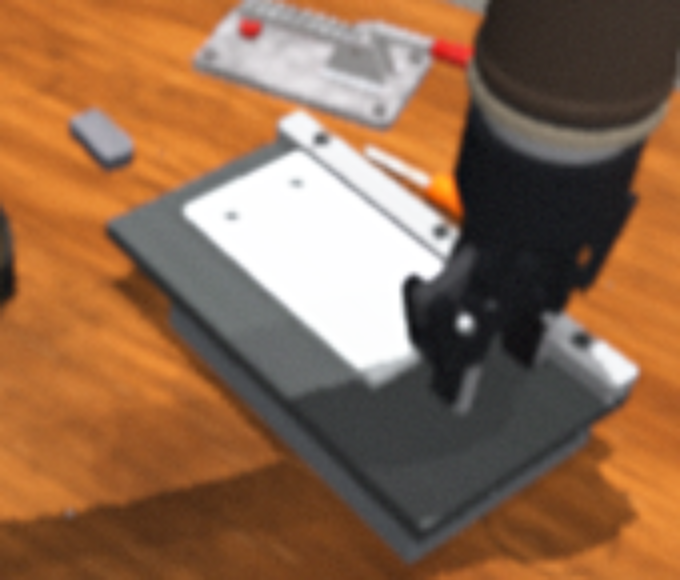

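The fingers are on the deck side behind the tail, clear of the fence. I'm lowering in small steps.

Request:
{"api": "servo_tool", "payload": {"plan": [0,0,0.003,0,0,-0.3,0,0,0.006,0,0,-0.3,0,0,0.008,0,0,-0.3,0,0,0.009,0,0,-0.3,0,0,0.01,0,0,-0.3,0,0,0.01,0,0,-0.3]}}

```text
clock: 8.5
tcp_pos: [0.5647, -0.1663, 0.049]
ee_rot: [0.803, 0.596, -0.0, -0.0]
wrist_force: [-1.1, 0.6, -0.3]
finger_gap: 0.499
```

Request:
{"api": "servo_tool", "payload": {"plan": [0,0,0.001,0,0,0,0,0,0.001,0,0,0,0,0,0.001,0,0,0]}}

```text
clock: 8.75
tcp_pos: [0.5649, -0.1664, 0.0483]
ee_rot: [0.803, 0.596, 0.0, 0.0]
wrist_force: [0.3, -0.8, 0.6]
finger_gap: 0.499
```

Request:
{"api": "servo_tool", "payload": {"plan": [0,0,0.001,0,0,0,0,0,0.001,0,0,0,0,0,0.001,0,0,0]}}

```text
clock: 9.0
tcp_pos: [0.5649, -0.1664, 0.0482]
ee_rot: [0.803, 0.596, 0.0, -0.0]
wrist_force: [-2.7, 1.3, 11.1]
finger_gap: 0.505
```

Deck contact came at z≈0.048. I'll raise 2.5 mm, measure, then push.

Request:
{"api": "servo_tool", "payload": {"plan": [0,0,-0.0025,0,0,0,0,0,-0.0025,0,0,0,0,0,-0.0025,0,0,0]}}

```text
clock: 9.25
tcp_pos: [0.5649, -0.1662, 0.0498]
ee_rot: [0.803, 0.596, 0.0, 0.0]
wrist_force: [0.1, -0.1, -0.5]
finger_gap: 0.502
```

```bash
python3 -c "
from h import *
goto(.0075,-.066,.0495,90); c=read_camera('top');cv2.imwrite('pics/h.png',cv2.resize(c['image'][110:250,210:420][:,:,::-1],None,fx=3.5,fy=3.5,interpolation=cv2.INTER_NEAREST))"
```

```text
delta tool mm [22.   0.9  0.3] ledge now [  6.6 -88. ] z 49.8 F [ 0.1 -0.1 -0.5]
rotvec deg [ 0.01 -0.   -0.  ]
toolx yaw in ledge 90.0
```

View pics/h.png

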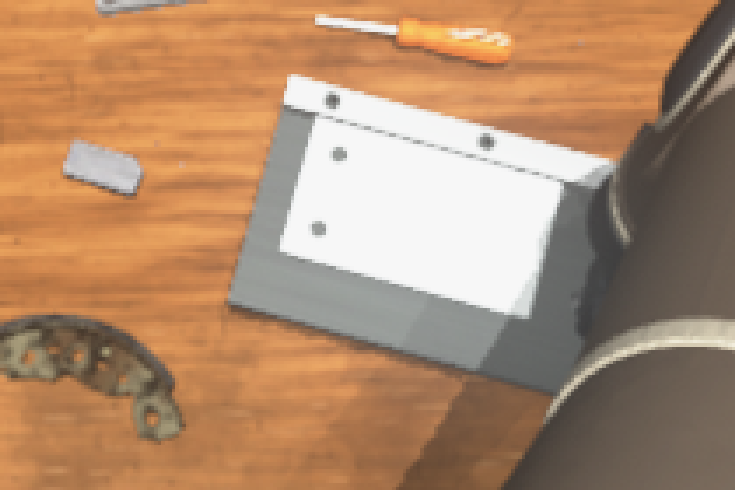

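Request:
{"api": "servo_tool", "payload": {"plan": [0.005,0,0,0,0,0,0.01,0,0,0,0,0,0.015,0,0,0,0,0,0.02,0,0,0,0,0,0.024,0,0,0,0,0,0.028,0,0,0,0,0,0.032,0.0002,0,0,0,0,0.036,0.0004,0,0,0,0]}}

```text
clock: 9.97
tcp_pos: [0.5752, -0.1319, 0.0497]
ee_rot: [0.803, 0.596, -0.0, -0.0]
wrist_force: [-3.1, -1.7, 0.3]
finger_gap: 0.502
```

```bash
python3 -c "
from h import *
goto(.0075,-.003,.0498,90); look('i')"
```

```text
delta tool mm [49.1  0.9 -0.2] ledge now [  6.6 -52.1] z 49.7 F [-3.1 -1.7  0.3]
rotvec deg [-0.04  0.03 -0.02]
toolx yaw in ledge 89.98
area 3433.5 centre ledge [20.8 44.8] size [170.  113.2] ang 0.01
 corners [[-35.7, -40.1], [77.5, -40.1], [77.4, 129.8], [-35.8, 129.8]]
```

View pics/i.png

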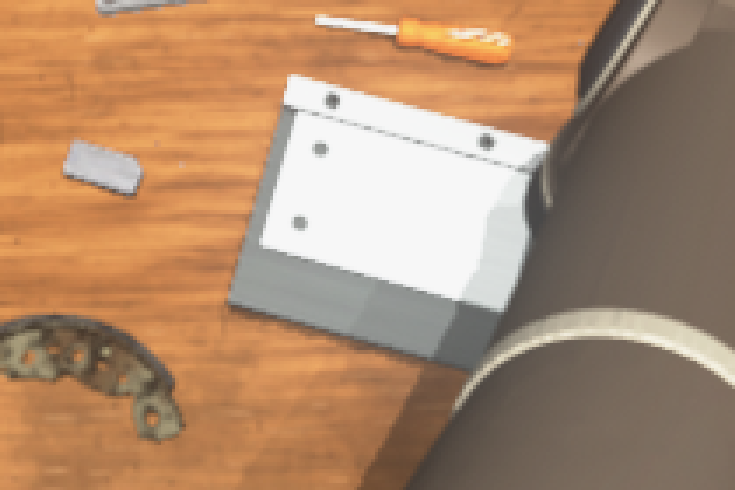

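The blank is sliding square along the fence. The leading edge runs from (292,113) to (262,245) and is still short of the end. Continuing.

Request:
{"api": "servo_tool", "payload": {"plan": [0.004,0,0,0,0,0,0.008,0,0,0,0,0,0.012,0,0,0,0,0,0.016,0,0,0,0,0,0.02,0,0,0,0,0,0.024,0,0,0,0,0,0.028,0.0003,0,0,0,0,0.032,0.0005,0,0,0,0]}}

```text
clock: 10.68
tcp_pos: [0.5847, -0.1016, 0.0497]
ee_rot: [0.803, 0.596, -0.001, -0.0]
wrist_force: [-3.4, -3.5, 1.1]
finger_gap: 0.498
```

```bash
python3 -c "
from h import *
goto(.0075,-.003,.0498,90); look('j')"
```

```text
delta tool mm [17.3  0.6 -0.1] ledge now [  6.9 -20.3] z 49.7 F [-3.4 -3.5  1.1]
rotvec deg [-0.07  0.04 -0.02]
toolx yaw in ledge 89.98
area 3078.5 centre ledge [20.9 75.9] size [149.6 113.2] ang -0.02
 corners [[-35.8, 1.1], [77.4, 1.1], [77.5, 150.7], [-35.8, 150.7]]
```

View pics/j.png

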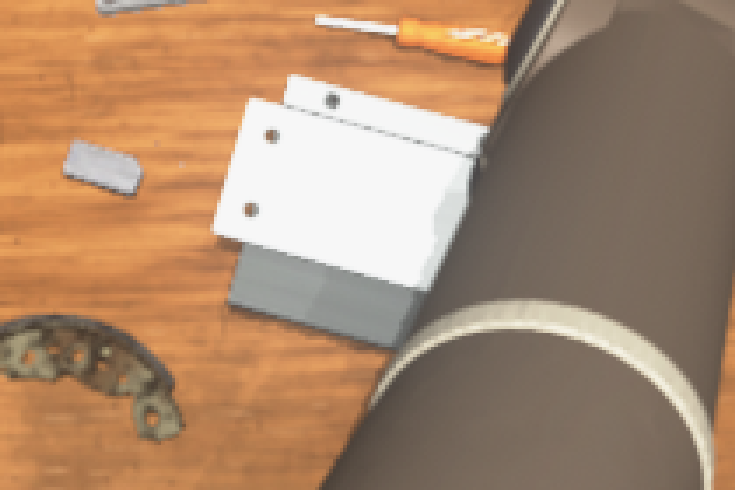

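The leading edge is at 150.7 mm, so 20.7 mm past the end. I need about 18 mm more to reach roughly 39 mm.

Request:
{"api": "servo_tool", "payload": {"plan": [0.004,0,0,0,0,0,0.008,0,0,0,0,0,0.012,0.0002,0,0,0,0,0.015,0.0002,0,0,0,0,0.017,0.0002,0,0,0,0,0.018,0.0002,0,0,0,0,0.018,0.0002,0,0,0,0,0.018,0.0002,0,0,0,0]}}

```text
clock: 11.4
tcp_pos: [0.5907, -0.0838, 0.0497]
ee_rot: [0.803, 0.596, -0.0, -0.0]
wrist_force: [-2.8, -1.7, 0.3]
finger_gap: 0.502
```

Request:
{"api": "servo_tool", "payload": {"plan": [-0.003,0,0,0,0,0,-0.008,0,0,0,0,0,-0.015,0,-0.005,0,0,0,-0.025,0,-0.03,0,0,0,-0.04,0,-0.07,0,0,0,-0.07,0,-0.1,0,0,0,-0.1,0,-0.12,0,0,0,-0.13,0,-0.14,0,0,0]}}

```text
clock: 12.07
tcp_pos: [0.5532, -0.2107, 0.1925]
ee_rot: [0.803, 0.596, 0.001, 0.001]
wrist_force: [1.5, -0.0, -0.7]
finger_gap: 0.503
```

Request:
{"api": "servo_tool", "payload": {"plan": [-0.03,-0.02,0,0,0,0,-0.06,-0.05,0,0,0,0,-0.09,-0.08,0,0,0,0,-0.1,-0.1,0,0,0,0,-0.1,-0.1,0,0,0,0,-0.1,-0.1,0,0,0,0]}}

```text
clock: 12.57
tcp_pos: [0.4277, -0.2766, 0.1907]
ee_rot: [0.804, 0.595, 0.001, 0.0]
wrist_force: [-0.1, -0.7, -0.7]
finger_gap: 0.498
```

```bash
python3 -c "
from h import *
goto(.0075,-.003,.0498,90); look('k')
c=read_camera('scene');cv2.imwrite('pics/ks.png',cv2.resize(c['image'][150:295,240:410][:,:,::-1],None,fx=4,fy=4))"
```

```text
delta tool mm [230.5  99.3 141.4] ledge now [ -92.9 -233.3] z 190.7 F [-0.1 -0.7 -0.7]
rotvec deg [ 0.12 -0.07 -0.19]
toolx yaw in ledge 89.81
area 3791.5 centre ledge [21.1 19.3] size [300.6 112.7] ang -0.02
 corners [[-35.4, -130.9], [77.4, -130.9], [77.5, 169.6], [-35.3, 169.6]]
```

View pics/k.png

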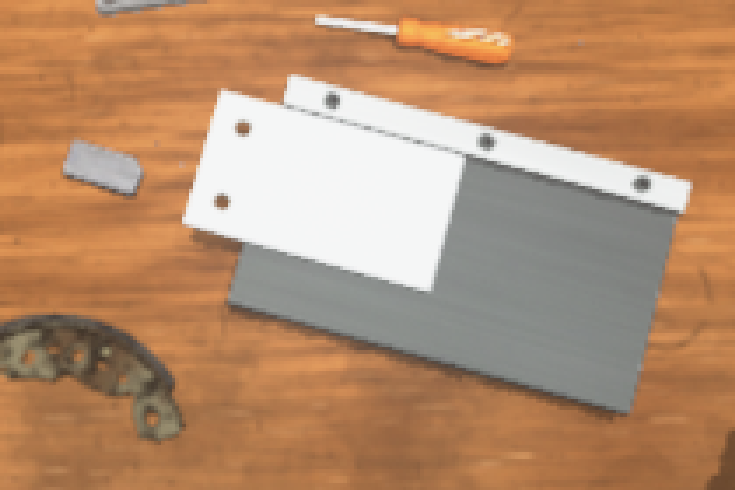

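View pics/ks.png

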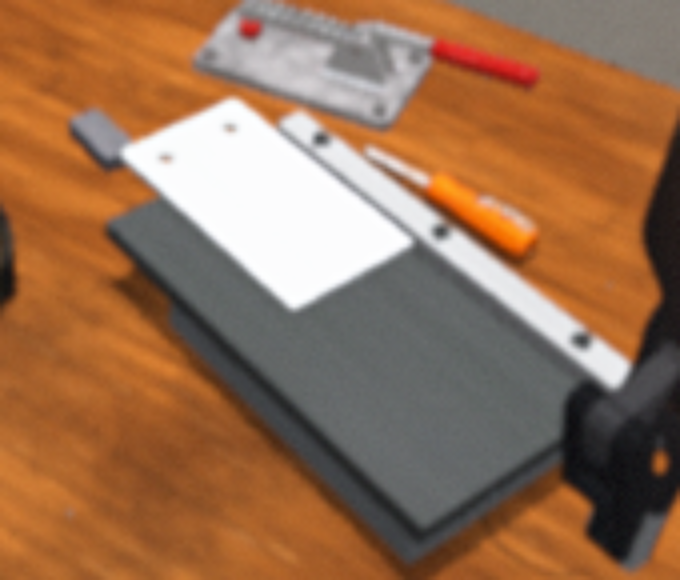

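The leading end is 39.6 mm past the deck end, and wood shows through both holes at (243,128) and (222,202). I'll check the yaw once from the near edge before handing in.

```bash
python3 -c "
from h import *
c=read_camera('top'); k=big(white(c,(230,110,420,240)))[0][:,0]
p=toL(rays(c,k,.056))*1000
e=p[(p[:,0]<-25)&(p[:,1]>15)&(p[:,1]<160)]; f=np.polyfit(e[:,1],e[:,0],1); print('near edge x',e[:,0].mean(),'slope rad',f[0],len(e))
"
```

```text
near edge x -34.1502195564989 slope rad -0.00128966553045835 64
```

```bash
python3 -c "
from bench import close_job
print(close_job())"
```

```text
the job is handed in; nothing more can be done
None
```

I pushed the blank square against the fence with both open fingertips. Then I moved behind its tail and pushed it along the fence toward the free left end, and handed the job in at about 13 s of the 69 s allowed.

My last checks, all from the top camera unless noted, agreed with the task and none failed:

- **Overhang:** the leading end is about 39.6 mm past the deck's free end (25 to 55 mm allowed). Wood shows through both holes. About three quarters of the blank's length is still on the ledge.
- **Against the fence:** the near edge measured -34 to -35.4 mm, against -35 mm when fully seated. It is askew by about 0.001 rad (0.045 allowed).
- **Flat:** it looks flat in both camera views. I did not measure its height or tilt.
- **Other objects:** the oil stone, screwdriver and brake shoe look unmoved in the pictures.
- **Robot:** it had pulled well clear of everything. The largest wrist force I saw in the readings was about 11 N, from a light touch on the deck while setting the fingertip height.

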